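# Shut and lock the market stall's cash box

## Task

Lock up the stall's cash box using fingertips only: push its open lid down until it is fully shut, then key in the code by pressing the blue key, then the yellow key, then the red key, each fully home (keys stay down once pressed). Do not press any key while the lid is up or out of turn, never press the green key, do not raise the lid further, and leave the mug, jar and vase where they stand.

Things in the scene. Friction and masses are not known exactly. Their poses are not given: they have to be found in the camera images.
- cashbox: grey steel cash box fixed to the table, 160 (x) x 240 (y) x 80 mm high, open-topped under its lid. Origin on the table under its centre, z up; its front is -x, towards the robot, turned up to 0.3 rad. From x = -80 to -140 mm a ledge 74 mm high carries four coloured keys in a row at x = -110, y = -75, -25, 25, 75 mm; which colour is where changes
- lid (a joint): angle of the dark steel lid, rad: 0 = shut; starts 0.5 to 0.9. Stiff hinge along the box's far rim (box x = 80, z = 80 mm); the lid stays where it is left. Plate 164 mm from hinge to front edge, 246 mm wide, 8 mm thick, no handle; its top is 88 mm above the table when shut. Pushed straight down 85 mm in front of the hinge, it closes with 2 to 6 N
- lid_front (a point): middle of the lid's front (free) edge, on its upper (outer) face; moves with the lid
- lid_hinge (a point): middle of the lid's hinge line, 80 mm above the table
- key_blue (a joint): how far the blue lock key is pressed, m: 0 = up, 0.007 = fully down on its stop. About 4 N moves it; it has no spring and stays as far down as it was pushed
- key_blue_top (a point): centre of the top face of the blue square key (26 x 26 mm, in a flat black 36 mm surround), its axes parallel to the box's; top face 96 mm above the table when up, 89 mm when down; keys are 50 mm apart centre to centre
- key_yellow (a joint): how far the yellow lock key is pressed, m: 0 = up, 0.007 = fully down on its stop. About 4 N moves it; it has no spring and stays as far down as it was pushed
- key_yellow_top (a point): centre of the top face of the yellow square key (26 x 26 mm, in a flat black 36 mm surround), its axes parallel to the box's; top face 96 mm above the table when up, 89 mm when down; keys are 50 mm apart centre to centre
- key_red (a joint): how far the red lock key is pressed, m: 0 = up, 0.007 = fully down on its stop. About 4 N moves it; it has no spring and stays as far down as it was pushed
- key_red_top (a point): centre of the top face of the red square key (26 x 26 mm, in a flat black 36 mm surround), its axes parallel to the box's; top face 96 mm above the table when up, 89 mm when down; keys are 50 mm apart centre to centre
- key_green (a joint): how far the green lock key is pressed, m: 0 = up, 0.007 = fully down on its stop. About 4 N moves it; it has no spring and stays as far down as it was pushed
- key_green_top (a point): centre of the top face of the green square key (26 x 26 mm, in a flat black 36 mm surround), its axes parallel to the box's; top face 96 mm above the table when up, 89 mm when down; keys are 50 mm apart centre to centre; this key is not part of the code and stays up
- mug: white mug, 76 mm across, 85 mm high with a side handle, loose on the table beside the box; origin under its centre. Bystander
- jar: amber glass jar with orange cap, 64 mm across, 90 mm high, loose beside the box; origin under its centre. Bystander
- vase: small brass vase, 60 mm across, 105 mm high, loose beside the box; origin under its centre. Bystander

How it is judged:
By the outcome, as a careful person would: the job done as asked, in the order asked, and still so for the second after the job is handed in, with the robot touching nothing.
It also fails if it takes over 51 s, if anything falls off the work surface, if the arm or the gripper's body presses on something with over 40 N, if the wrist force passes 120 N, or if a joint passes its speed limit or range.

## Robot

A 7-joint arm with a two-finger parallel gripper is mounted at the origin on the work surface. World frame = base frame: x ahead of the robot, y to its left, z up, the work surface at z = 0. Lengths are in m, angles in rad, forces in N, time in s.
With the tool pointing down it reaches from about 0.4 to 0.85 m from the base axis. Payload 10.4 kg.
Tool frame: the origin (TCP) lies midway between the tips of the shut fingers; the grasp point (between the pads) lies manip.tcp_to_grasp behind it (manip.tcp_to_grasp is the distance from the TCP to the grasp point, in m); z points along the fingers, y is the line along which they close (so a half turn about z gives the same grasp; the last joint's range is limited). The gripper opens to 85 mm and grips with 20 to 120 N. Pads are 22 mm wide; open, the fingers measure 114 mm over their backs; the gripper's body (76 mm by 85 mm) begins 54 mm behind the grasp point. The pads swing forward as they close: fully open they stand 13 mm farther back than shut.
Start: joints at [1.105, 0.332, -0.065, 1.46, 0.022, 1.35, -0.088], TCP at [0.268, -0.565, 0.231] pointing down, gripper open.
Joint ranges: [-2.6, 2.6], [-0.5, 2.12], [-1.47, 1.34], [0.16, 2.42], [-1.27, 4.41], [0.06, 2.06], [-2.6, 2.6]. Speed limits (rad/s): [2.22, 2.22, 2.79, 2.79, 3.14, 3.14, 3.14].

## Interface

Orientations are given as a unit quaternion [x, y, z, w].
In Python, from workcell import get_state, imaging, manip gives the robot as it stands.
- The arm moves only by the tool move_arm, never from a script. Its argument "targets" is a list of rows, each a list of 7 numbers: the opening, from -1 (shut) to 1 (fully open), then the shift along the tool's x, y, z each as a share of 0.1 m, from -1 to 1, then the turn, a rotation vector about the tool's x, y, z each as a share of 2 pi rad, from -1 to 1. In form: [[fingers, x, y, z, ax, ay, az], ...]. A call has 1 to 10 rows; each row is the pose to reach, as a shift and turn from the pose commanded when the call began, along the tool's axes at that moment, turning the shorter way round; what a row does not reach only later rows make up. A row lasts 1/10 s, in which the tool goes at most 50 mm and 8.59 degrees, less where a joint would pass 70% of its speed; a pose out of reach is approached as far as the arm can. A call with a number of a shift or a turn outside -1 to 1 is refused whole. A call with a gripper value outside its range is refused whole. The fingers move at their own pace and stop on an object; "grip_force" is the grip in N (left out, the last holds). Time passes only in rows, so rows that repeat a pose let the fingers close. It gives the time, the measured TCP pose, the force, the opening and the grip force at its end, in the units of the state.
- get_state(): the state, without advancing time (a new reading comes with each control period).
- imaging.read_camera(name): name is "scene" or "top" or "wrist"; returns (picture, depth): 420x560x3 uint8, blue, green, red; 420x560 float32, m along the optical axis (not along the pixel's ray), 0 where there is no reading.
- imaging.camera_params(name): a dict with "vfov" (degrees; the focal length in pixels is half the picture's height over the tangent of half this angle, whatever the lens; pixels are square), "cx", "cy" (the principal point, pixels), "R" (3x3) and "t" (3): a world point X has camera coordinates R X + t. Camera axes: x right, y down, z forward; pixel columns grow to the right and rows downward; lengths in m; the calibration is good to about 2 mm. A picture is of the moment at which its call begins: read the wrist's pose just before it. camera_params takes no time and is no camera call; for the wrist camera it gives the pose at the moment of the call.
- manip.hand_in(): hands the job in; it is judged then, once.
The state is a dict: "time": time; "joints": joint angles; "qvel": joint speeds; "joint_efforts": joint torques, N m; "tool_pos": TCP position; "ee_rot": TCP orientation; "contact_force": force on the tool from outside, world axes, zero at the start; "torque": the same for the moment, N m; "grip_width": finger opening in m; "gripper_force": force on a finger pad.
Only numpy, scipy, OpenCV 4.12 (cv2) and the standard library are available. Lean on these libraries where they do the work, as an engineer would, in place of code of your own. Each camera call takes 0.05 s, during which the arm holds its last target. There are 200 camera calls.

## Working session

There is one attempt and no reset: what is moved stays moved. The work goes in short steps, Python scripts to look and compute and a tool call to move; the robot and the scene stay as the last step left them, time stands still between calls to the robot, and variables do not carry over. Pictures are saved under pics/ and viewed, at most 10 in all, crops included, and the job is handed in when it is done.

Besides the shell and the picture viewer there is one more tool, called after ">>>" in YAML: its name, and indented under it one key for each argument. move_arm: Moves the arm, as the interface text tells. Its arguments: {"type":"object","properties":{"targets":{"type":"array","items":{"type":"array","items":{"type":"number","minimum":-1,"maximum":1}}},"grip_force":{"type":"number"}},"required":["targets"]}

```bash
mkdir -p pics; python3 - <<'E'
from workcell import get_state, imaging, manip
import cv2,numpy as np
s=get_state(); print(s['time'],s['tool_pos'],s['ee_rot'],s['grip_width'],manip.tcp_to_grasp)
for n in ['scene','top']:
    p=imaging.camera_params(n); im,d=imaging.read_camera(n)
    np.savez(n+'.npz',im=im,d=d,**p); cv2.imwrite(f'pics/{n}0.png',im)
E
```

```text
0.0 [ 0.26766447 -0.56435778  0.2305049 ] [ 9.75587536e-01  2.19609735e-01 -1.66904959e-04 -7.04461554e-04] 0.08557202605015303 0.0187
```

View pics/scene0.png

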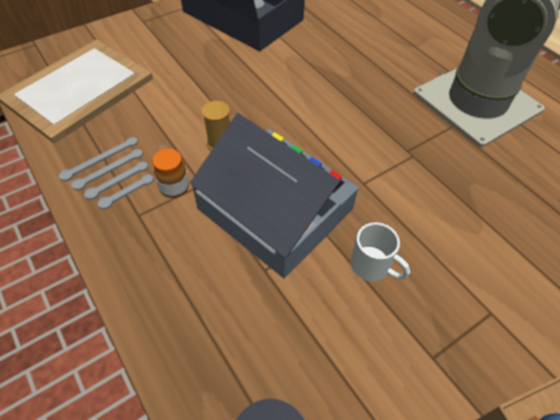

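View pics/top0.png

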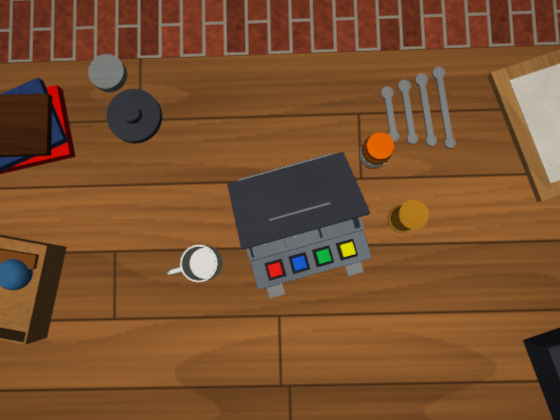

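The top view shows the keys from left to right: red (276,270), blue (300,263), green (323,256), yellow (347,250). The open lid spans about (229,188), (345,155), (367,210) and (248,245). The mug is at (200,263), the jar at (378,150) and the vase at (412,215).

```bash
cat > h.py <<'E'
import numpy as np,cv2
def pts(p,d,im):
    f=im.shape[0]/2/np.tan(np.radians(float(p['vfov']))/2)
    v,u=np.mgrid[:im.shape[0],:im.shape[1]]
    c=np.stack([(u-p['cx'])/f*d,(v-p['cy'])/f*d,d],-1)
    return (c-p['t'])@p['R']
def keymask(im):
    h=cv2.cvtColor(im,cv2.COLOR_BGR2HSV);H,S,V=[h[...,i].astype(int) for i in range(3)]
    ok=(S>170)&(V>90)
    return dict(red=ok&((H<5)|(H>174)),yellow=ok&(H>24)&(H<34),green=ok&(H>45)&(H<80),blue=ok&(H>100)&(H<130))
E
python3 - <<'E'
from h import *
p=np.load('top.npz');im,d=p['im'],p['d'];X=pts(p,d,im)
K={}
for k,m in keymask(im).items():
    m=m.copy();m[:235]=0;m[285:]=0;m[:,:260]=0;m[:,362:]=0
    v,u=np.nonzero(m);f=210/np.tan(np.radians(float(p['vfov']))/2)
    # ray to z=.096
    C=-p['R'].T@p['t'];r=np.array([(u.mean()-p['cx'])/f,(v.mean()-p['cy'])/f,1])@p['R']
    K[k]=C+r*(0.096-C[2])/r[2]
    print(k,m.sum(),u.mean(),v.mean(),K[k].round(4),np.median(X[m],0).round(4))
a=K['red']-K['yellow'];print('len',np.linalg.norm(a),'yaw',np.arctan2(-a[0],a[1]))
y=a/np.linalg.norm(a);y[2]=0;x=np.array([y[1],-y[0],0])
mid=sum(K.values())/4; O=mid+.110*x;O[2]=0;print('origin',O,'x',x,'y',y)
B=(X-O)@np.stack([x,y,[0,0,1]]).T
sel=(abs(B[...,1])<.1)&(B[...,0]>-.05)&(B[...,0]<.07)&(B[...,2]>.095)
q=B[sel];print('lid',sel.sum(),q.min(0),q.max(0));c=np.polyfit(q[:,0],q[:,2],1);print(c,np.arctan(-c[0]), 'z at hinge',np.polyval(c,.08))
for n,(u,v) in dict(mug=(203,262),jar=(378,148),vase=(414,213)).items(): print(n,X[v,u].round(3),B[v,u].round(3))
E
```

```text
red 183 274.6612021857924 269.40983606557376 [0.5135 0.0511 0.096 ] [0.5141 0.0506 0.0952]
yellow 181 347.5359116022099 248.8342541436464 [ 0.5506 -0.0942  0.096 ] [ 0.5504 -0.0945  0.0953]
green 172 323.2674418604651 255.95348837209303 [ 0.5377 -0.0458  0.096 ] [ 0.5376 -0.0456  0.0951]
blue 180 298.9222222222222 262.5 [0.526  0.0028 0.096 ] [0.526  0.0027 0.0953]
len 0.1499454852052268 yaw 0.24992426152876163
origin [0.63851173 0.00569378 0.        ] x [0.96893116 0.24733057 0.        ] y [-0.24733057  0.96893116  0.        ]
lid 5901 [-0.04997156 -0.09990019  0.09502141] [0.06992095 0.09998612 0.17420277]
[-0.63551145  0.13964251] 0.5661224240832214 z at hinge 0.08880159231670223
mug [0.531 0.209 0.003] [-0.054  0.223  0.003]
jar [ 0.754 -0.165  0.088] [ 0.069 -0.194  0.088]
vase [ 0.617 -0.226  0.107] [-0.078 -0.219  0.107]
```

>>> move_arm:
  targets:
    - [-1,0.5,-0.5,0,0,0,0.0307]
    - [-1,1,-1,0,0,0,0.0307]
    - [-1,1,-1,0,0,0,0.0307]
    - [-1,1,-1,0,0,0,0.0307]

```text
time: 0.5
tool_pos: [0.3185, -0.4263, 0.2315]
ee_rot: [0.992, 0.128, 0.001, -0.001]
contact_force: [0.8, -1.1, -0.0]
grip_width: 0.0284
gripper_force: 0.0
```

```bash
cat > st.py <<'E'
from workcell import get_state
import numpy as np
from scipy.spatial.transform import Rotation as R
O=np.array([.6385,.0057,0]);x=np.array([.96893,.24733,0]);y=np.array([-.24733,.96893,0])
def st():
    s=get_state();d=np.array(s['tool_pos'])-O
    T=R.from_quat(s['ee_rot']).as_matrix()
    print('t',round(s['time'],2),'box',np.round([d@x,d@y,d[2]],4),'toolx yaw',round(np.arctan2(T[1,0],T[0,0]),4),'z',T[:,2].round(4),'F',np.round(s['contact_force'],1),'w',round(s['grip_width'],4))
if __name__=='__main__': st()
E
python3 st.py
```

```text
t 0.5 box [-0.4169 -0.3394  0.2315] toolx yaw 0.2573 z [ 0.001   0.0014 -1.    ] F [ 0.8 -1.1 -0. ] w 0.0284
```

>>> move_arm:
  targets:
    - [-1,0.35,-0.3,0,0,0,0]
    - [-1,0.7,-0.6,0,0,0,0]
    - [-1,0.98,-0.86,0,0,0,0]

```text
time: 0.8
tool_pos: [0.39, -0.3222, 0.2312]
ee_rot: [0.992, 0.125, 0.0, -0.0]
contact_force: [0.9, -0.3, 0.0]
grip_width: 0.0001
gripper_force: 0.0
```

>>> move_arm:
  targets:
    - [-1,0.35,-0.3,0,0,0,0]
    - [-1,0.7,-0.6,0,0,0,0]
    - [-1,0.98,-0.86,0,0,0,0]

```text
time: 1.1
tool_pos: [0.4637, -0.2145, 0.2312]
ee_rot: [0.992, 0.125, 0.0, -0.0]
contact_force: [1.6, 0.0, -0.7]
grip_width: 0.0001
gripper_force: 0.0
```

>>> move_arm:
  targets:
    - [-1,0.35,-0.3,0,0,0,0]
    - [-1,0.7,-0.6,0,0,0,0]
    - [-1,0.98,-0.86,0,0,0,0]

```text
time: 1.4
tool_pos: [0.5374, -0.107, 0.2311]
ee_rot: [0.992, 0.125, 0.0, -0.0]
contact_force: [0.3, -0.9, 0.6]
grip_width: 0.0002
gripper_force: 0.0
```

>>> move_arm:
  targets:
    - [-1,0.35,-0.3,0,0,0,0]
    - [-1,0.7,-0.6,0,0,0,0]
    - [-1,0.98,-0.86,0,0,0,0]
    - [-1,0.98,-0.86,0,0,0,0]
    - [-1,0.98,-0.86,0,0,0,0]

```text
time: 1.9
tool_pos: [0.6101, -0.0009, 0.2305]
ee_rot: [0.992, 0.125, -0.001, -0.0]
contact_force: [0.5, -1.1, 0.5]
grip_width: -0.0002
gripper_force: 0.0
```

```bash
python3 st.py
```

```text
t 1.9 box [-0.0291  0.0006  0.2305] toolx yaw 0.2513 z [-1.3e-03  1.0e-04 -1.0e+00] F [ 0.5 -1.1  0.5] w -0.0002
```

>>> move_arm:
  targets:
    - [-1,0,0,0.25,0,0,0]
    - [-1,0,0,0.5,0,0,0]
    - [-1,0,0,0.6,0,0,0]
    - [-1,0,0,0.66,0,0,0]
    - [-1,0,0,0.72,0,0,0]
    - [-1,0,0,0.78,0,0,0]
    - [-1,0,0,0.84,0,0,0]
    - [-1,0,0,0.9,0,0,0]
    - [-1,0,0,0.95,0,0,0]
    - [-1,0,0,1,0,0,0]

```text
time: 2.9
tool_pos: [0.61, -0.0012, 0.1309]
ee_rot: [0.992, 0.125, -0.0, 0.0]
contact_force: [0.0, -0.8, 2.3]
grip_width: -0.0002
gripper_force: 1.0
```

>>> move_arm:
  targets:
    - [-1,0,0,0.06,0,0,0]
    - [-1,0,0,0.12,0,0,0]
    - [-1,0,0,0.18,0,0,0]
    - [-1,0,0,0.24,0,0,0]
    - [-1,0,0,0.3,0,0,0]
    - [-1,0,0,0.35,0,0,0]
    - [-1,0,0,0.38,0,0,0]
    - [-1,0,0,0.4,0,0,0]
    - [-1,0,0,0.42,0,0,0]
    - [-1,0,0,0.43,0,0,0]

```text
time: 3.9
tool_pos: [0.6101, -0.0013, 0.0882]
ee_rot: [0.992, 0.125, 0.0, 0.0]
contact_force: [-1.5, -0.1, 2.1]
grip_width: -0.0
gripper_force: 1.1
```

>>> move_arm:
  targets:
    - [-1,0,0,0.01,0,0,0]
    - [-1,0,0,0.02,0,0,0]
    - [-1,0,0,0.03,0,0,0]
    - [-1,0,0,0.04,0,0,0]
    - [-1,0,0,0.04,0,0,0]

```text
time: 4.4
tool_pos: [0.6102, -0.0013, 0.0879]
ee_rot: [0.992, 0.125, 0.0, 0.001]
contact_force: [-17.8, -1.0, 34.5]
grip_width: -0.0001
gripper_force: 16.7
```

>>> move_arm:
  targets:
    - [-1,0,0,-0.2,0,0,0]
    - [-1,0,0,-0.45,0,0,0]
    - [-1,-0.4,-0.12,-0.45,0,0,0]
    - [-1,-0.81,-0.24,-0.45,0,0,0]
    - [-1,-0.81,-0.24,-0.45,0,0,0]
    - [-1,-0.81,-0.24,-0.45,0,0,0]

```text
time: 5.0
tool_pos: [0.5256, 0.0017, 0.1298]
ee_rot: [0.992, 0.125, 0.001, 0.001]
contact_force: [0.5, 0.3, 0.3]
grip_width: 0.0
gripper_force: 0.0
```

```bash
python3 - <<'E'
from st import *; from h import *
from workcell import imaging
st();p=imaging.camera_params('top');im,d=imaging.read_camera('top');cv2.imwrite('pics/top1.png',cv2.resize(im[120:300,160:440],None,fx=2.5,fy=2.5))
B=(pts(p,d,im)-O)@np.stack([x,y,[0,0,1]]).T
for a in (-.07,-.04,0,.04,.07):
    s=(abs(B[...,0]-a)<.006)&(abs(B[...,1]-.0)<.11)&(B[...,2]<.13);print(a,s.sum(),np.median(B[s][:,2]).round(4))
E
```

```text
t 5.0 box [-0.1104  0.0241  0.1298] toolx yaw 0.2499 z [ 1.4e-03 -9.0e-04 -1.0e+00] F [0.5 0.3 0.3] w 0.0
-0.07 149 0.0875
-0.04 486 0.0881
0 638 0.0877
0.04 640 0.0878
0.07 623 0.0877
```

View pics/top1.png

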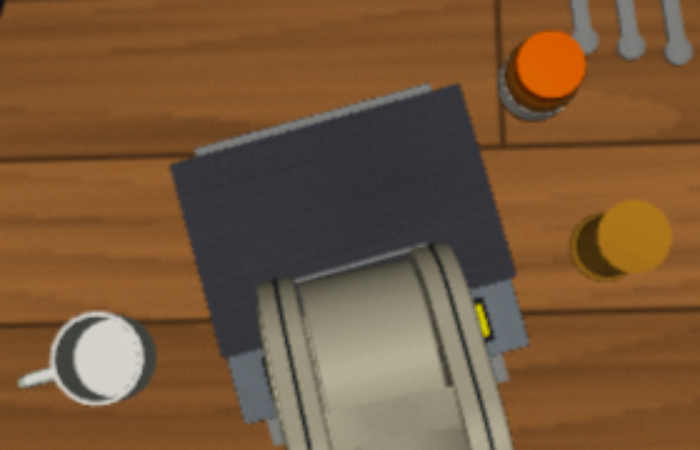

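The lid lies flat at 88 mm, so it is shut, and the mug, jar and vase have not moved. The arm in the picture hides the blue key, and the fingertips stand over it.

>>> move_arm:
  targets:
    - [-1,0,0,0.2,0,0,0]
    - [-1,0,0,0.3,0,0,0]
    - [-1,0,0,0.34,0,0,0]
    - [-1,0,0,0.36,0,0,0]
    - [-1,0,0,0.38,0,0,0]
    - [-1,0,0,0.4,0,0,0]
    - [-1,0,0,0.42,0,0,0]
    - [-1,0,0,0.43,0,0,0]
    - [-1,0,0,0.44,0,0,0]
    - [-1,0,0,0.44,0,0,0]

```text
time: 6.05
tool_pos: [0.5262, 0.002, 0.0884]
ee_rot: [0.992, 0.125, 0.001, 0.001]
contact_force: [-16.0, -2.1, 35.5]
grip_width: 0.0003
gripper_force: 17.6
```

>>> move_arm:
  targets:
    - [-1,0,0,-0.2,0,0,0]
    - [-1,0,0,-0.44,0,0,0]
    - [-1,0,0.3,-0.44,0,0,0]
    - [-1,0,0.7,-0.44,0,0,0]
    - [-1,0,0.99,-0.44,0,0,0]
    - [-1,0,0.99,-0.44,0,0,0]
    - [-1,0,0.99,-0.44,0,0,0]

```text
time: 6.75
tool_pos: [0.5502, -0.0941, 0.1292]
ee_rot: [0.992, 0.124, 0.0, -0.0]
contact_force: [0.2, -0.4, -1.4]
grip_width: 0.0001
gripper_force: 0.0
```

```bash
python3 st.py
```

```text
t 6.75 box [-0.1102 -0.0749  0.1292] toolx yaw 0.2488 z [ 2.e-04  4.e-04 -1.e+00] F [ 0.2 -0.4 -1.4] w 0.0001
```

>>> move_arm:
  targets:
    - [-1,0,0,0.2,0,0,0]
    - [-1,0,0,0.3,0,0,0]
    - [-1,0,0,0.34,0,0,0]
    - [-1,0,0,0.36,0,0,0]
    - [-1,0,0,0.38,0,0,0]
    - [-1,0,0,0.4,0,0,0]
    - [-1,0,0,0.42,0,0,0]
    - [-1,0,0,0.43,0,0,0]
    - [-1,0,0,0.44,0,0,0]
    - [-1,0,0,0.44,0,0,0]

```text
time: 7.75
tool_pos: [0.5509, -0.0937, 0.0885]
ee_rot: [0.992, 0.125, 0.001, 0.001]
contact_force: [-14.5, 3.8, 31.3]
grip_width: 0.0001
gripper_force: 16.1
```

Yellow is home. Next is red, 150 mm to the left.

>>> move_arm:
  targets:
    - [-1,0,0,-0.2,0,0,0]
    - [-1,0,0,-0.44,0,0,0]
    - [-1,0,-0.3,-0.44,0,0,0]
    - [-1,0,-0.7,-0.44,0,0,0]
    - [-1,0,-1,-0.44,0,0,0]

```text
time: 8.25
tool_pos: [0.5252, 0.0045, 0.1296]
ee_rot: [0.992, 0.125, 0.001, 0.0]
contact_force: [1.5, 0.8, -0.9]
grip_width: 0.0003
gripper_force: 0.0
```

>>> move_arm:
  targets:
    - [-1,0,-0.3,0,0,0,0]
    - [-1,0,-0.5,0,0,0,0]
    - [-1,0,-0.5,0,0,0,0]
    - [-1,0,-0.5,0,0,0,0]

```text
time: 8.65
tool_pos: [0.5133, 0.0509, 0.1294]
ee_rot: [0.992, 0.125, 0.0, 0.0]
contact_force: [-0.5, -0.5, 0.4]
grip_width: 0.0
gripper_force: 0.0
```

```bash
python3 st.py
```

```text
t 8.65 box [-0.1101  0.0748  0.1294] toolx yaw 0.2502 z [ 7.e-04 -6.e-04 -1.e+00] F [-0.5 -0.5  0.4] w 0.0
```

>>> move_arm:
  targets:
    - [-1,0,0,0.2,0,0,0]
    - [-1,0,0,0.3,0,0,0]
    - [-1,0,0,0.34,0,0,0]
    - [-1,0,0,0.36,0,0,0]
    - [-1,0,0,0.38,0,0,0]
    - [-1,0,0,0.4,0,0,0]
    - [-1,0,0,0.42,0,0,0]
    - [-1,0,0,0.43,0,0,0]
    - [-1,0,0,0.44,0,0,0]
    - [-1,0,0,0.44,0,0,0]

```text
time: 9.65
tool_pos: [0.5138, 0.0511, 0.0884]
ee_rot: [0.992, 0.124, 0.001, 0.001]
contact_force: [-15.0, -6.2, 37.0]
grip_width: -0.0001
gripper_force: 18.1
```

>>> move_arm:
  targets:
    - [-1,0,0,-0.2,0,0,0]
    - [-1,0,0,-0.6,0,0,0]
    - [-1,-0.3,0,-1,0,0,0]
    - [-1,-0.7,0,-1,0,0,0]
    - [-1,-1,0,-1,0,0,0]
    - [-1,-1,0,-1,0,0,0]
    - [-1,-1,0,-1,0,0,0]

```text
time: 10.35
tool_pos: [0.4164, 0.0267, 0.1857]
ee_rot: [0.992, 0.125, 0.001, 0.0]
contact_force: [0.2, 0.3, 0.3]
grip_width: -0.0
gripper_force: 0.0
```

```bash
python3 - <<'E'
from st import *; from h import *
from workcell import imaging
st()
for n in ('top','wrist'):
    p=imaging.camera_params(n);im,d=imaging.read_camera(n);cv2.imwrite(f'pics/{n}2.png',im)
    B=(pts(p,d,im)-O)@np.stack([x,y,[0,0,1]]).T
    for k,m in keymask(im).items():
        m=m&(abs(B[...,0]+.11)<.012)&(abs(B[...,1])<.09)
        if m.any(): print(n,k,m.sum(),np.median(B[m],0).round(4))
    for a in (-.07,0,.07):
        s=(abs(B[...,0]-a)<.006)&(abs(B[...,1])<.11)&(B[...,2]<.13)
        if s.any(): print(n,a,s.sum(),np.median(B[s][:,2]).round(4))
E
```

```text
t 10.35 box [-0.21    0.0753  0.1857] toolx yaw 0.2498 z [ 1.7e-03 -6.0e-04 -1.0e+00] F [0.2 0.3 0.3] w -0.0
top red 162 [-0.11    0.0749  0.088 ]
top yellow 161 [-0.1098 -0.0752  0.0884]
top green 162 [-0.1101 -0.025   0.0956]
top blue 160 [-0.1099  0.0252  0.0883]
top -0.07 653 0.0876
top 0 640 0.0876
top 0.07 621 0.0875
wrist red 1872 [-0.1098  0.0743  0.089 ]
wrist yellow 2226 [-0.1097 -0.0722  0.0891]
wrist green 1963 [-0.1098 -0.0247  0.0962]
wrist blue 1909 [-0.1097  0.0249  0.089 ]
```

View pics/top2.png

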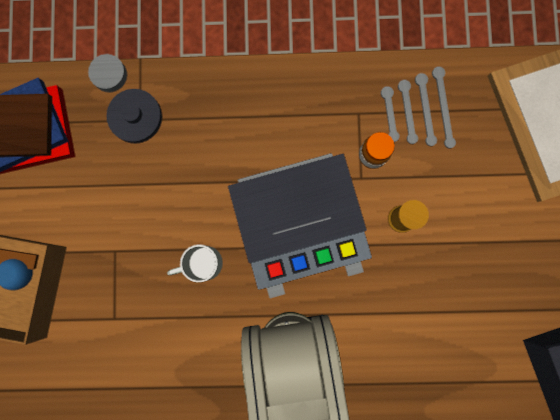

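The lid is shut. Red (276,270), blue (300,263) and yellow (347,250) are down at 89 mm, and green (323,256) is still up at 96 mm. The mug, jar and vase stand where they were, and the arm is clear of everything.

```bash
python3 -c "
from workcell import manip
print(manip.hand_in())"
```

```text
the job is handed in; nothing more can be done
None
```

The job is handed in at about 10.5 s: the lid is fully shut, blue, yellow and red were pressed home in that order, green is still up, and the mug, jar and vase are where they stood.

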